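# Find the socket that fits the clamp nut

## Robot

A 6-joint arm with a two-finger parallel gripper is mounted at the origin on the work surface. World frame = base frame: x ahead of the robot, y to its left, z up, the work surface at z = 0. Lengths are in m, angles in degrees, forces in N, time in s.
With the tool pointing down it reaches from about 0.3 to 0.75 m from the base axis. Payload 8.5 kg.
Tool frame: the origin (TCP) lies at the very end of the fingers, on their centre line; the grasp point (between the pads) lies 19 mm behind it; z points along the fingers, y is the direction in which the jaws open and shut (so a half turn about z gives the same grasp; the last joint's range is limited). The gripper opens to 85 mm and grips with 20 to 120 N. Pads are 22 mm wide; open, the fingers measure 114 mm over their backs; the gripper's body (76 mm by 85 mm) begins 54 mm behind the grasp point. The pads swing forward as they close: fully open they stand 13 mm farther back than shut.
Start: joints at [54.758, 21.807, 74.336, -0, 83.858, -12.336], TCP at [0.214, 0.507, 0.231] pointing down, gripper open.
Joint ranges: [-178.18, 178.18], [-50.72, 133.34], [12.68, 142.11], [-81.47, 261.47], [9.98, 163.14], [-165.26, 165.26]. Speed limits (degrees/s): [136.94, 136.94, 180, 180, 180, 180].

## Interface

Orientations are given as a 3x3 rotation matrix whose columns are the frame's x, y, z axes.
In Python, from rig import observe, get_image, calibration, close_job gives the robot as it stands.
- The arm moves only by the tool servo_tool, never from a script. Its argument "commands" is a list of rows, each an object with "delta_rot": the turn, a rotation vector about the world's x, y, z in units of 6 degrees (1.0 is 6 degrees), a list of three; "travel": the shift along the world's x, y, z in units of 30 mm (1.0 is 30 mm), a list of three; "fingers": the closure in counts, from 0 (fully open) to 255 (shut). A call has 1 to 8 rows; each row shifts and turns the pose as measured when the row begins; what a row does not reach is not made up. A row lasts 1/10 s, in which the tool goes at most 50 mm and 8.59 degrees, less where a joint would pass 70% of its speed; a pose out of reach is approached as far as the arm can. A call is refused whole if a number of a shift passes 1 or a number of a turn 1, either way. A call with a gripper value outside its range is refused whole. The fingers move at their own pace and stop on an object; "squeeze" is the grip in N (left out, the last holds). Time passes only in rows, so rows that do not move let the fingers close. It gives the time, the measured TCP pose, the force and the opening at its end, in the units of the state.
- observe(): the state, without advancing time (a new reading comes with each control period).
- get_image(name): name is "side" or "top"; returns the picture (400x640x3 uint8, red, green, blue); there is no depth.
- calibration(name): a dict with "camera_matrix" (3x3 intrinsics, pixels), "position" and "rotation" of the camera in the world. Camera axes: x right, y down, z forward; pixel columns grow to the right and rows downward; lengths in m; the calibration is good to about 2 mm. A picture is of the moment at which its call begins. calibration takes no time and is no camera call.
- close_job(): hands the job in, once; it reports no verdict.
The state is a dict: "time_s": time; "q": joint angles; "qvel": joint speeds; "joint_efforts": joint torques, N m; "position": TCP position; "tool_rot": TCP orientation; "ft_force": force on the tool from outside, world axes, zero at the start; "wrist_torque": the same for the moment, N m; "grip_width": finger opening in m.
Only numpy, scipy, OpenCV 4.12 (cv2) and the standard library are available. Lean on these libraries where they do the work, as an engineer would, in place of code of your own. Each camera call takes 0.05 s, during which the arm holds its last target.

## Task

Three look-alike sockets stand on the blue tray; try them on the brass hex nut of the fixture clamp, gripping them by the square adapter on top, to find the one that fits, and stand any that do not go on back upright on the tray. Push the one that fits all the way down over the nut until it rests on the orange collar, and finish while still holding it there in the gripper. Leave the steel bar on the tray and the two loose black standoffs on the fixture plate where they are.

Things in the scene. Friction and masses are not known exactly. Their poses are not given: they have to be found in the camera images.
- socket_a: one of 3 sockets alike outside: dark steel cylinder 38 mm diameter, 44 mm tall; on it a square aluminium adapter 22 x 22 mm, 44 to 72 mm above the origin: grip this. 0.3 kg. Hex opening 26 mm deep in the underside; one of the 3 fits the nut, two are several mm too narrow: found by trying. Origin: centre of underside, z up. Adapter faces look along its x and y, two flats of the opening along x and -x.
- socket_b: one of 3 sockets alike outside: dark steel cylinder 38 mm diameter, 44 mm tall; on it a square aluminium adapter 22 x 22 mm, 44 to 72 mm above the origin: grip this. 0.3 kg. Hex opening 26 mm deep in the underside; one of the 3 fits the nut, two are several mm too narrow: found by trying. Origin: centre of underside, z up. Adapter faces look along its x and y, two flats of the opening along x and -x.
- socket_c: one of 3 sockets alike outside: dark steel cylinder 38 mm diameter, 44 mm tall; on it a square aluminium adapter 22 x 22 mm, 44 to 72 mm above the origin: grip this. 0.3 kg. Hex opening 26 mm deep in the underside; one of the 3 fits the nut, two are several mm too narrow: found by trying. Origin: centre of underside, z up. Adapter faces look along its x and y, two flats of the opening along x and -x.
- nut: fixed, unturnable brass hex nut, 24 mm across flats, on an orange collar 37 mm in diameter, 4 mm thick. Origin: centre of the collar's underside, 70 mm above the table; z up. Hexagon 4 to 24 mm above the origin (top 1.5 mm stepped in to 22 mm across), 16 mm stud end up to 27 mm. Two of its flats look along its x and -x.
- nut_seat (a point): centre of the collar's top face, where the mouth of the seated socket rests (4 mm above the nut's origin); the fitting socket has 1 mm of room all round the hexagon. A too narrow socket stops on top of the nut, about 18 to 23 mm above this point.
- tray: flat blue plastic slab 150 (x) x 300 (y) x 12 mm, fixed, on which the sockets stand in a row about 95 mm apart. Origin: centre of its underside, on the table; z up.
- fixture: fixed grey turntable with a perforated aluminium plate 260 (x) x 280 (y) mm, top 40 mm above the table, carrying a white sheet-metal part (up to 80 mm above the table) and two orange lever clamps at its far corners (up to 85 mm). Origin: centre of its underside, on the table; z up.
- clamp: fixed dark steel step clamp on the fixture plate, strap 112 x 34 mm, its top 70 mm above the table, under the nut. Origin: on the nut's axis, 40 mm above the table; its x points along the strap towards the white part.
- extension_bar: bystander, to be left alone: loose steel bar 12 mm in diameter, 100 mm long, lying on the tray beside the sockets; origin: on its underside, mid-length.
- puck_1: bystander, to be left alone: loose black standoff 24 mm in diameter, 25 mm tall on the fixture plate's near corner; origin: centre of the underside.
- puck_2: bystander, to be left alone: like puck_1, on the other near corner.

How it is judged:
By the outcome, as a careful person would: the job done as asked, in the order asked, and still so for the second after the job is handed in, while the arm keeps its last pose, push and grip.
It also fails if it takes over 72 s, if anything falls off the work surface, if the arm or the gripper's body presses on something with over 40 N, if the wrist force passes 120 N, or if a joint passes its speed limit or range.

## Working session

There is one attempt and no reset: what is moved stays moved. The work goes in short steps, Python scripts to look and compute and a tool call to move; the robot and the scene stay as the last step left them, time stands still between calls to the robot, and variables do not carry over. Pictures are saved under pics/ and viewed, and the job is handed in when it is done.

Besides the shell and the picture viewer there is one more tool, called after "Call:" as name(argument=value, ...) on one line, values as JSON. servo_tool: Moves the arm, as the interface text tells. Its arguments: {"type":"object","properties":{"commands":{"type":"array","items":{"type":"object","properties":{"delta_rot":{"type":"array","items":{"type":"number"}},"travel":{"type":"array","items":{"type":"number"}},"fingers":{"type":"number"}}}},"squeeze":{"type":"number"}},"required":["commands"]}

```bash
mkdir -p pics; python3 - <<'E'
from rig import *
import cv2
for n in("side","top"):
    cv2.imwrite(f"pics/{n}0.png",get_image(n)[:,:,::-1]); c=calibration(n); print(n,c)
print(observe())
E
```

```text
side {'camera_matrix': array([[511.35644299,   0.        , 318.0507019 ],
       [  0.        , 511.35644299, 194.90224336],
       [  0.        ,   0.        ,   1.        ]]), 'position': array([ 0.07150682, -0.55602419,  0.79630213]), 'rotation': array([[ 7.82054275e-01, -4.51171190e-01,  4.29925190e-01],
       [-6.23210281e-01, -5.65899913e-01,  5.39783507e-01],
       [-2.40139436e-04, -6.90073797e-01, -7.23738970e-01]])}
top {'camera_matrix': array([[477.52484763,   0.        , 321.90903574],
       [  0.        , 477.52484763, 201.0732154 ],
       [  0.        ,   0.        ,   1.        ]]), 'position': array([ 0.34224958, -0.02031591,  1.08393142]), 'rotation': array([[-0.01195046, -0.98682279,  0.16136285],
       [-0.99979937,  0.01438654,  0.01393691],
       [-0.01607472, -0.16116393, -0.98679673]])}
{'time_s': 0.1, 'q': array([ 5.47582036e+01,  2.18367998e+01,  7.43812068e+01,  7.46980777e-05,
        8.38560965e+01, -1.23360320e+01]), 'qvel': array([-0.00022264, -0.0273804 , -0.15639794, -0.06646124, -0.00429084,
       -0.02511492]), 'joint_efforts': array([ 2.84557602e-03, -4.49214327e+01, -2.31657976e+01, -1.98042053e-04,
        3.68545909e-03, -2.97973281e-05]), 'position': array([0.21391555, 0.50640559, 0.23077192]), 'tool_rot': array([[-9.21146094e-01,  3.89216283e-01, -7.47354602e-04],
       [ 3.89216901e-01,  9.21145531e-01, -1.05555721e-03],
       [ 2.77582298e-04, -1.26320544e-03, -9.99999164e-01]]), 'ft_force': array([-0.35459865,  0.20514044, -0.29645018]), 'wrist_torque': array([-0.04741777,  0.02698303, -0.00788379]), 'grip_width': 0.08551905239162308}
```

View pics/side0.png

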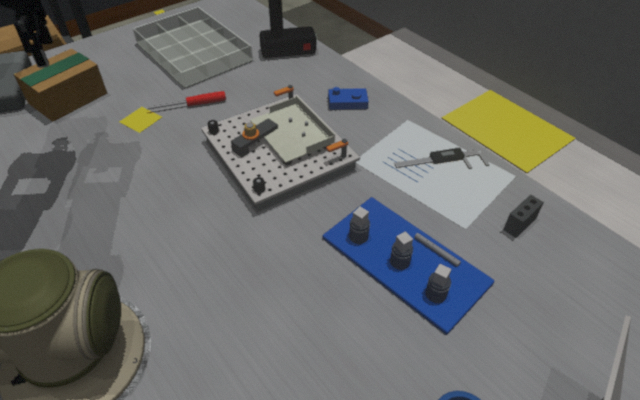

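View pics/top0.png

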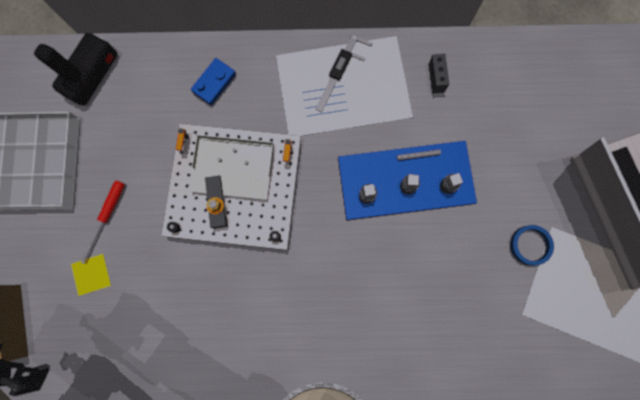

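```bash
python3 - <<'E'
import cv2
a=cv2.imread("pics/top0.png"); s=cv2.imread("pics/side0.png")
def z(i,x,y,w,h,k,n): cv2.imwrite(n,cv2.resize(i[y:y+h,x:x+w],None,fx=k,fy=k,interpolation=cv2.INTER_CUBIC))
z(a,335,140,145,80,5.5,"pics/t1.png")
z(s,320,195,175,130,4.5,"pics/s1.png")
z(a,160,120,145,130,4.5,"pics/t2.png")
z(s,195,80,165,130,4.5,"pics/s2.png")
E
```

```text
(no output)
```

View pics/t1.png

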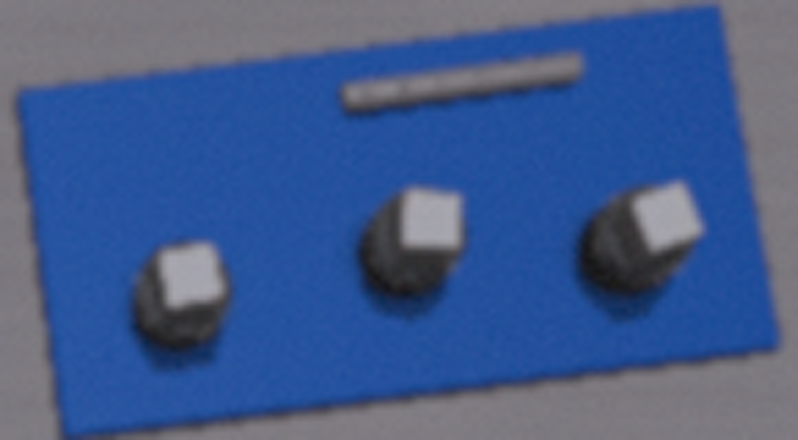

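View pics/s1.png

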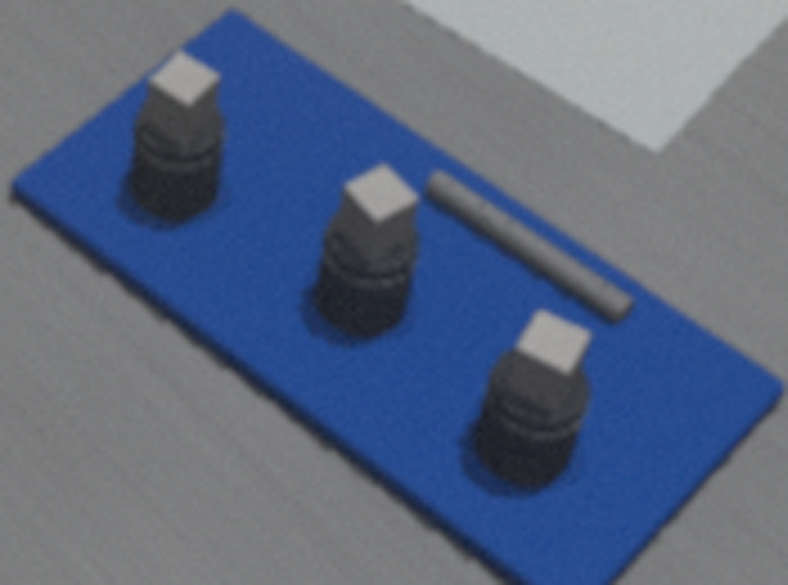

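View pics/t2.png

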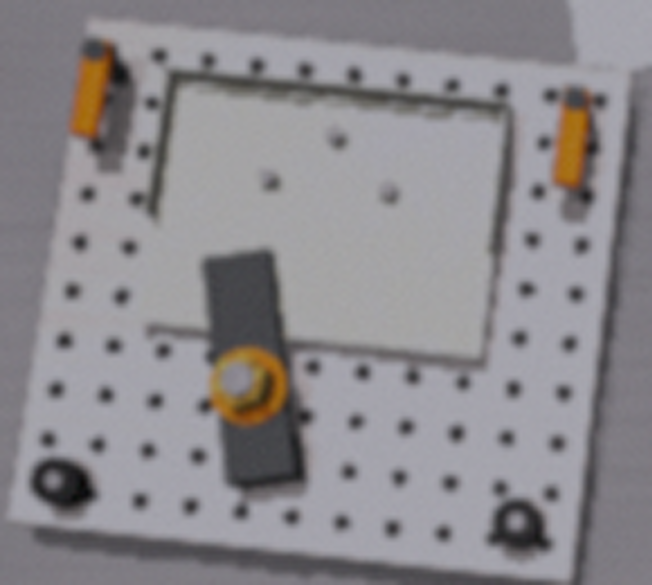

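View pics/s2.png

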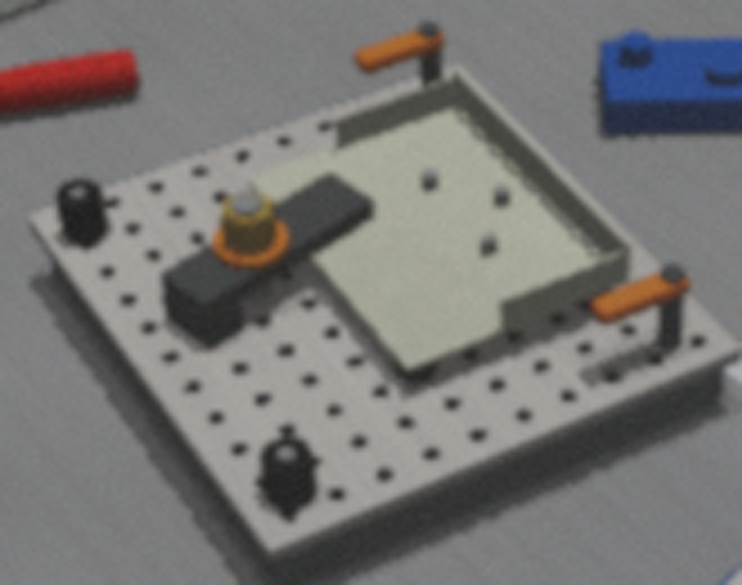

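```bash
cat > h.py <<'E'
import numpy as np,cv2
from rig import *
from scipy.optimize import minimize
def proj(n,P):
    c=calibration(n);p=(np.atleast_2d(P)-c["position"])@c["rotation"];u=p@c["camera_matrix"].T;return u[:,:2]/u[:,2:]
def ray(n,uv,z):
    c=calibration(n);d=c["rotation"]@np.linalg.inv(c["camera_matrix"])@np.array([*uv,1.]);o=c["position"];return (o+d*(z-o[2])/d[2])
def sq(x,y,z,yaw,s=.022):
    a=np.radians(yaw);R=np.array([[np.cos(a),-np.sin(a)],[np.sin(a),np.cos(a)]])
    q=np.array([[1,1],[-1,1],[-1,-1],[1,-1]])*s/2
    return np.c_[q@R.T+[x,y],np.full(4,z)]
def render(poly,x0,y0,w,h,k=8):
    m=np.zeros((h*k,w*k),np.float32)
    cv2.fillPoly(m,[np.round(((poly-[x0,y0]+.5)*k-.5)*16).astype(np.int32)],1.0,shift=4)
    m=cv2.GaussianBlur(m,(0,0),.5*k)
    return cv2.resize(m,(w,h),interpolation=cv2.INTER_AREA)
def fitsq(imgs,x,y,z,names=("top","side"),verbose=0):
    data=[]
    for n in names:
        u=proj(n,[x,y,z])[0];x0,y0=(np.round(u)-14).astype(int)
        g=imgs[n].astype(np.float32).min(2)[y0:y0+29,x0:x0+29]
        g=np.clip((g-115)/(np.percentile(g,97)-115),0,1)
        data.append((n,x0,y0,g))
    def cost(p):
        return sum(((render(proj(n,sq(p[0]/1e3,p[1]/1e3,z,p[2])),x0,y0,29,29)-g)**2).sum() for n,x0,y0,g in data)
    best=None
    for yw in range(0,90,15):
        r=minimize(cost,[x*1e3,y*1e3,yw],method="Nelder-Mead",options=dict(initial_simplex=[[x*1e3,y*1e3,yw],[x*1e3+4,y*1e3,yw],[x*1e3,y*1e3+4,yw],[x*1e3,y*1e3,yw+10]],xatol=.05,fatol=.01))
        if best is None or r.fun<best.fun:best=r
    return best.x,best.fun
E
python3 - <<'E'
from h import *
imgs={n:cv2.imread(f"pics/{n}0.png") for n in("top","side")}
for uv in[(369,190),(413.5,180),(456,179.5)]:
    p=ray("top",uv,.084)
    for nm in(("top",),("side",),("top","side")):
        print(nm,fitsq(imgs,p[0],p[1],.084,nm))
# collar
for n,(x0,y0,x1,y1) in dict(top=(200,190,230,220),side=(238,115,264,145)).items():
    a=imgs[n][y0:y1,x0:x1].astype(int);b,g,r=a[...,0],a[...,1],a[...,2]
    m=((r-b)>70).astype(np.uint8);cs,_=cv2.findContours(m,cv2.RETR_EXTERNAL,cv2.CHAIN_APPROX_NONE)
    c=max(cs,key=cv2.contourArea);e=cv2.fitEllipse(c);uv=np.array(e[0])+[x0,y0];print(n,e,uv,ray(n,uv,.074))
# tray corners
for n,cor in dict(top=[(338.5,156.5),(466,141.5),(476,203.5),(346.5,219)]).items():
    for c in cor: print(ray(n,c,.012))
t,s=imgs["top"],imgs["side"]
def z(i,x,y,w,h,k,n): cv2.imwrite(n,cv2.resize(i[y:y+h,x:x+w],None,fx=k,fy=k,interpolation=cv2.INTER_CUBIC))
z(t,200,190,30,30,20,"pics/n1.png");z(s,236,114,30,30,20,"pics/n2.png")
E
```

```text
('top',) (array([ 529.29758023, -106.88446688,   11.88606358]), np.float64(9.266983032226562))
('side',) (array([ 529.55332591, -108.13828254,   13.68253495]), np.float64(15.648702621459961))
('top', 'side') (array([ 529.36423354, -107.75860112,   99.6297398 ]), np.float64(26.017568588256836))
('top',) (array([ 549.80413231, -200.86690488,   -5.76147421]), np.float64(9.583032608032227))
('side',) (array([ 549.43239823, -202.26992073,   -5.64983543]), np.float64(12.798184394836426))Traceback (most recent call last):
  File "<stdin>", line 6, in <module>
  File "h.py", line 28, in fitsq
    r=minimize(cost,[x*1e3,y*1e3,yw],method="Nelder-Mead",options=dict(initial_simplex=[[x*1e3,y*1e3,yw],[x*1e3+4,y*1e3,yw],[x*1e3,y*1e3+4,yw],[x*1e3,y*1e3,yw+10]],xatol=.05,fatol=.01))
    res = _minimize_neldermead(fun, x0, args, callback, bounds=bounds,
                               **options)
    fxe = func(xe)
    fx = function(np.copy(x), *(wrapper_args + args))
  File "h.py", line 25, in cost
    return sum(((render(proj(n,sq(p[0]/1e3,p[1]/1e3,z,p[2])),x0,y0,29,29)-g)**2).sum() for n,x0,y0,g in data)
  File "h.py", line 25, in <genexpr>
    return sum(((render(proj(n,sq(p[0]/1e3,p[1]/1e3,z,p[2])),x0,y0,29,29)-g)**2).sum() for n,x0,y0,g in data)
                        ~~~~^^^^^^^^^^^^^^^^^^^^^^^^^^^^^^^^
  File "h.py", line 5, in proj
    c=calibration(n);p=(np.atleast_2d(P)-c["position"])@c["rotation"];u=p@c["camera_matrix"].T;return u[:,:2]/u[:,2:]
ValueError: time passes only in moves, steps and waits
```

```bash
sed -i 's/^from rig import \*/from rig import *\nC={n:calibration(n) for n in ("top","side")}/; s/c=calibration(n);/c=C[n];/' h.py
python3 - <<'E'
from h import *
imgs={n:cv2.imread(f"pics/{n}0.png") for n in("top","side")}
for uv in[(369,190),(413.5,180),(456,179.5)]:
    p=ray("top",uv,.084)
    for nm in(("top",),("side",),("top","side")):
        print(nm,fitsq(imgs,p[0],p[1],.084,nm))
for n,(x0,y0,x1,y1) in dict(top=(200,190,230,220),side=(238,115,264,145)).items():
    a=imgs[n][y0:y1,x0:x1].astype(int);b,g,r=a[...,0],a[...,1],a[...,2]
    m=((r-b)>70).astype(np.uint8);cs,_=cv2.findContours(m,cv2.RETR_EXTERNAL,cv2.CHAIN_APPROX_NONE)
    c=max(cs,key=cv2.contourArea);e=cv2.fitEllipse(c);uv=np.array(e[0])+[x0,y0];print(n,e,uv,ray(n,uv,.074))
for c in [(338.5,156.5),(466,141.5),(476,203.5),(346.5,219)]: print(ray("top",c,.012))
t,s=imgs["top"],imgs["side"]
def z(i,x,y,w,h,k,n): cv2.imwrite(n,cv2.resize(i[y:y+h,x:x+w],None,fx=k,fy=k,interpolation=cv2.INTER_CUBIC))
z(t,200,190,30,30,20,"pics/n1.png");z(s,236,114,30,30,20,"pics/n2.png")
E
```

```text
('top',) (array([ 529.29758023, -106.88446688,   11.88606358]), np.float64(9.266983032226562))
('side',) (array([ 529.55332591, -108.13828254,   13.68253495]), np.float64(15.648702621459961))
('top', 'side') (array([ 529.36423354, -107.75860112,   99.6297398 ]), np.float64(26.017568588256836))
('top',) (array([ 549.80413231, -200.86690488,   -5.76147421]), np.float64(9.583032608032227))
('side',) (array([ 549.43239823, -202.26992073,   -5.64983543]), np.float64(12.798184394836426))
('top', 'side') (array([ 549.45213255, -201.5479223 ,   -6.57463745]), np.float64(24.62717056274414))
('top',) (array([ 549.52049622, -291.71281936,   19.11278666]), np.float64(10.623343467712402))
('side',) (array([ 549.91049772, -293.0902856 ,  108.97541515]), np.float64(13.476205825805664))
('top', 'side') (array([ 549.48651064, -292.60922912,   20.68648848]), np.float64(25.68791961669922))
top ((14.541984558105469, 15.173954010009766), (14.812085151672363, 15.339402198791504), 83.11322021484375) [214.54198456 205.17395401] [0.50183308 0.22469375 0.074     ]
side ((12.242266654968262, 17.88500213623047), (9.513107299804688, 14.613505363464355), 84.93501281738281) [250.24226665 132.88500214] [0.50142316 0.22388189 0.074     ]
[ 0.62123704 -0.04472722  0.012     ]
[ 0.6521389  -0.33977739  0.012     ]
[ 0.50689505 -0.35352499  0.012     ]
[ 0.47569272 -0.06023996  0.012     ]
```

View pics/n1.png

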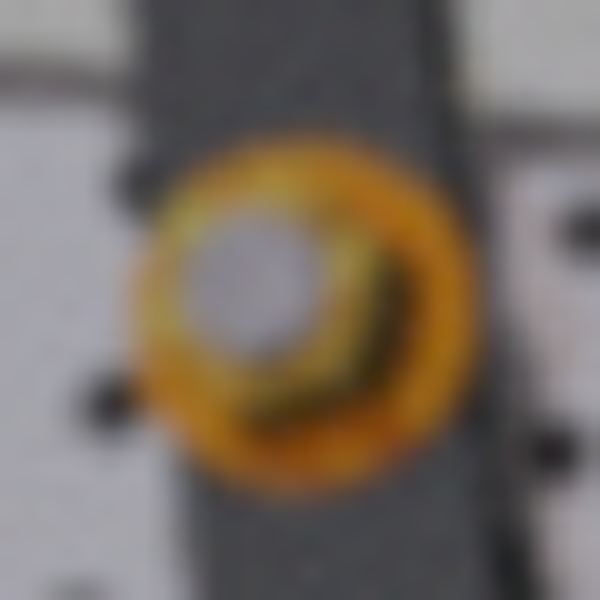

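View pics/n2.png

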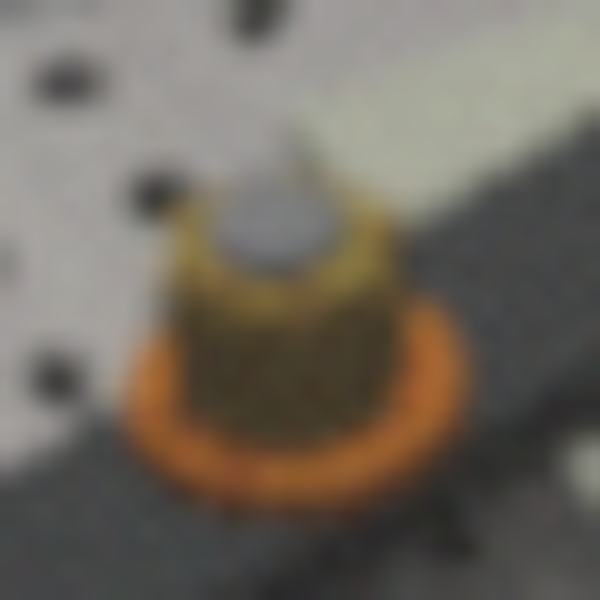

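```bash
cat > nut.py <<'E'
from h import *
imgs={n:cv2.imread(f"pics/{n}0.png").astype(np.float32) for n in("top","side")}
k=8
def ring(cx,cy,z,r,N,off):
    a=off+np.arange(N)*2*np.pi/N
    return np.c_[cx+r*np.cos(a),cy+r*np.sin(a),np.full(N,z)]
def run(n,cx,cy,yaw,ret=0):
    x0,y0=(np.round(proj(n,[.5017,.2243,.08])[0])-14).astype(int);w=29
    th=np.radians(yaw+30)
    L=np.zeros((w*k,w*k),np.uint8);roi=np.zeros_like(L)
    def fill(P,l):
        q=((proj(n,P)-[x0,y0]+.5)*k-.5)*16
        h=cv2.convexHull(np.round(q).astype(np.int32)); cv2.fillPoly(L,[h],int(l),shift=4)
    b=.070
    fill(np.r_[ring(cx,cy,b,.0185,48,0),ring(cx,cy,b+.004,.0185,48,0)],1)
    fill(ring(cx,cy,b+.004,.0185,48,0),2)
    R=.012/np.cos(np.pi/6);R2=.011/np.cos(np.pi/6)
    lo=ring(cx,cy,b+.004,R,6,th);hi=ring(cx,cy,b+.0225,R,6,th);t=ring(cx,cy,b+.024,R2,6,th)
    cam=C[n]["position"]
    for i in range(6):
        j=(i+1)%6;m=(lo[i]+lo[j])/2;nn=m-[cx,cy,m[2]]
        if nn@(cam-m)>0: fill(np.array([lo[i],lo[j],hi[j],hi[i]]),3+i)
    fill(hi,9);fill(t,10)
    fill(np.r_[ring(cx,cy,b+.024,.008,32,0),ring(cx,cy,b+.027,.008,32,0)],11)
    fill(ring(cx,cy,b+.027,.008,32,0),12)
    A=np.stack([cv2.resize(cv2.GaussianBlur((L==l).astype(np.float32),(0,0),.6*k),(w,w),interpolation=cv2.INTER_AREA).ravel() for l in np.unique(L)],1)
    g=imgs[n][y0:y0+w,x0:x0+w].reshape(-1,3)
    W=(A[:,0]<.1) if 0 in np.unique(L) else slice(None)
    A,g=A[W],g[W]
    A2=np.r_[A,.05*np.eye(A.shape[1])];g2=np.r_[g-g.mean(0),np.zeros((A.shape[1],3))]
    s=np.linalg.lstsq(A2,g2,rcond=None)[0]
    return ((A2@s-g2)**2).mean()
if __name__=="__main__":
    c={"top":(.5018,.2247),"side":(.5014,.2239)}
    for n in c:
        for yw in range(0,60,6):
            r=minimize(lambda p:run(n,p[0]/1e3,p[1]/1e3,yw),[c[n][0]*1e3,c[n][1]*1e3],method="Nelder-Mead",options=dict(initial_simplex=np.array(c[n])*1e3+[[0,0],[2,0],[0,2]],xatol=.05,fatol=.05))
            print(n,yw,r.x.round(2),round(r.fun,2))
E
python3 nut.py
```

```text
top 0 [501.66 224.28] 83.39
top 6 [501.85 224.59] 65.99
top 12 [501.8 224.7] 48.42
top 18 [501.8  224.66] 44.21
top 24 [501.78 224.66] 48.14
top 30 [501.87 224.46] 74.75
top 36 [501.78 224.7 ] 94.68
top 42 [501.5  224.62] 108.6
top 48 [501.66 224.39] 110.11
top 54 [501.77 224.71] 102.27
side 0 [501.72 224.51] 28.47
side 6 [501.85 224.39] 26.39
side 12 [502.25 224.69] 21.84
side 18 [502.05 224.6 ] 16.15
side 24 [501.85 224.81] 15.47
side 30 [501.66 224.6 ] 19.17
side 36 [501.93 224.84] 21.37
side 42 [501.69 225.22] 25.72
side 48 [501.89 224.66] 30.54
side 54 [501.87 224.34] 31.58
```

Call:
servo_tool(commands=[{"travel": [0.44,-0.85,0],"delta_rot": [0,0,-0.4],"fingers": 110},{"travel": [0.44,-0.85,0],"delta_rot": [0,0,-0.4],"fingers": 110},{"travel": [0.44,-0.85,0],"delta_rot": [0,0,-0.4],"fingers": 110},{"travel": [0.44,-0.85,0],"delta_rot": [0,0,-0.4],"fingers": 110},{"travel": [0.44,-0.85,0],"delta_rot": [0,0,-0.4],"fingers": 110},{"travel": [0.44,-0.85,0],"delta_rot": [0,0,-0.4],"fingers": 110},{"travel": [0.44,-0.85,0],"delta_rot": [0,0,-0.4],"fingers": 110},{"travel": [0.44,-0.85,0],"delta_rot": [0,0,-0.4],"fingers": 110}], squeeze=60)

```text
time_s: 0.9
position: [0.3197, 0.2961, 0.2278]
tool_rot: [[-0.737, 0.676, -0.006], [0.676, 0.737, -0.004], [0.002, -0.007, -1.0]]
ft_force: [0.6, 0.6, -0.8]
grip_width: 0.0485
```

Call:
servo_tool(commands=[{"travel": [0.44,-0.85,0],"delta_rot": [0,0,-0.4],"fingers": 110},{"travel": [0.44,-0.85,0],"delta_rot": [0,0,-0.4],"fingers": 110},{"travel": [0.44,-0.85,0],"delta_rot": [0,0,-0.4],"fingers": 110},{"travel": [0.44,-0.85,0],"delta_rot": [0,0,-0.4],"fingers": 110},{"travel": [0.44,-0.85,0],"delta_rot": [0,0,-0.4],"fingers": 110},{"travel": [0.44,-0.85,0],"delta_rot": [0,0,-0.4],"fingers": 110},{"travel": [0.44,-0.85,0],"delta_rot": [0,0,-0.4],"fingers": 110},{"travel": [0.44,-0.85,0],"delta_rot": [0,0,-0.4],"fingers": 110}])

```text
time_s: 1.7
position: [0.4271, 0.0827, 0.2264]
tool_rot: [[-0.461, 0.887, -0.011], [0.887, 0.461, -0.001], [0.004, -0.01, -1.0]]
ft_force: [0.1, 0.1, 0.8]
grip_width: 0.0483
```

Call:
servo_tool(commands=[{"travel": [0.44,-0.85,-0.3],"delta_rot": [0,0,-0.4],"fingers": 110},{"travel": [0.44,-0.85,-0.3],"delta_rot": [0,0,-0.4],"fingers": 110},{"travel": [0.44,-0.85,-0.3],"delta_rot": [0,0,-0.4],"fingers": 110},{"travel": [0.44,-0.85,-0.3],"delta_rot": [0,0,-0.4],"fingers": 110},{"travel": [0.44,-0.85,-0.3],"delta_rot": [0,0,-0.4],"fingers": 110},{"travel": [0.44,-0.85,-0.3],"delta_rot": [0,0,-0.3],"fingers": 110},{"travel": [0.44,-0.85,-0.3],"delta_rot": [0,0,-0.2],"fingers": 110},{"travel": [0,0,0],"delta_rot": [0,0,0],"fingers": 110}])

```text
time_s: 2.5
position: [0.5225, -0.1064, 0.1587]
tool_rot: [[-0.2, 0.98, -0.014], [0.98, 0.2, 0.003], [0.006, -0.013, -1.0]]
ft_force: [-0.4, 0.6, 0.9]
grip_width: 0.0489
```

```bash
cat > go.py <<'E'
import sys,numpy as np
from rig import observe
from scipy.spatial.transform import Rotation as R
x,y,z,j=map(float,sys.argv[1:5])
s=observe();a=np.radians(j);Y=np.array([np.cos(a),np.sin(a),0])
if Y@s["tool_rot"][:,1]<0:Y=-Y
Z=np.array([0,0,-1.]);T=np.c_[np.cross(Y,Z),Y,Z]
d=(np.array([x,y,z])-s["position"]*1e3)
print("t",round(s["time_s"],2),"travel units",(d/30).round(3),"rot units",(np.degrees(R.from_matrix(T@s["tool_rot"].T).as_rotvec())/6).round(3),"F",s["ft_force"].round(1),"M",s["wrist_torque"].round(2),"w",round(s["grip_width"]*1e3,2),"pos",(s["position"]*1e3).round(2),"q",s["q"].round(0))
E
python3 go.py 529.4 -107.5 58 12.8
```

```text
t 2.5 travel units [ 0.23  -0.035 -3.357] rot units [-0.029 -0.13   0.211] F [-0.4  0.6  0.9] M [0.   0.05 0.  ] w 48.9 pos [ 522.49 -106.45  158.71] q [-24.  24.  83.  -0.  73. -36.]
```

Call:
servo_tool(commands=[{"travel": [0.23,-0.03,-0.6],"delta_rot": [-0.03,-0.13,0.21],"fingers": 110},{"travel": [0,0,-0.6],"delta_rot": [0,0,0],"fingers": 110},{"travel": [0,0,-0.4],"delta_rot": [0,0,0],"fingers": 110},{"travel": [0,0,0],"delta_rot": [0,0,0],"fingers": 110}])

```text
time_s: 2.9
position: [0.5285, -0.1062, 0.1089]
tool_rot: [[-0.222, 0.975, -0.001], [0.975, 0.222, 0.001], [0.001, -0.001, -1.0]]
ft_force: [-1.5, 0.6, -0.4]
grip_width: 0.0483
```

```bash
python3 go.py 529.4 -107.5 58 12.8
```

```text
t 2.9 travel units [ 0.028 -0.044 -1.696] rot units [-0.011 -0.011 -0.009] F [-1.5  0.6 -0.4] M [-0.01  0.04 -0.05] w 48.27 pos [ 528.55 -106.17  108.87] q [-24.  28.  87.   0.  66. -37.]
```

Call:
servo_tool(commands=[{"travel": [0.03,-0.05,-0.8],"delta_rot": [0,0,0],"fingers": 110},{"travel": [0,0,-0.6],"delta_rot": [0,0,0],"fingers": 110},{"travel": [0,0,-0.27],"delta_rot": [0,0,0],"fingers": 110},{"travel": [0,0,0],"delta_rot": [0,0,0],"fingers": 110}])

```text
time_s: 3.3
position: [0.5299, -0.1062, 0.0603]
tool_rot: [[-0.225, 0.974, 0.002], [0.974, 0.225, 0.0], [-0.0, 0.002, -1.0]]
ft_force: [0.0, -0.2, -0.1]
grip_width: 0.0484
```

```bash
python3 go.py 529.4 -107.5 58 12.8; python3 - <<'E'
from h import *
for n in("side","top"):
    i=get_image(n)[:,:,::-1];u=proj(n,[.53,-.107,.07])[0].astype(int)
    cv2.imwrite(f"pics/{n}1.png",cv2.resize(i[u[1]-40:u[1]+40,u[0]-50:u[0]+50],None,fx=6,fy=6,interpolation=cv2.INTER_CUBIC))
E
```

```text
t 3.3 travel units [-0.018 -0.042 -0.076] rot units [-0.001  0.018 -0.03 ] F [ 0.  -0.2 -0.1] M [-0.01  0.04  0.01] w 48.36 pos [ 529.94 -106.24   60.29] q [-24.  32.  90.   0.  59. -37.]
```

View pics/side1.png

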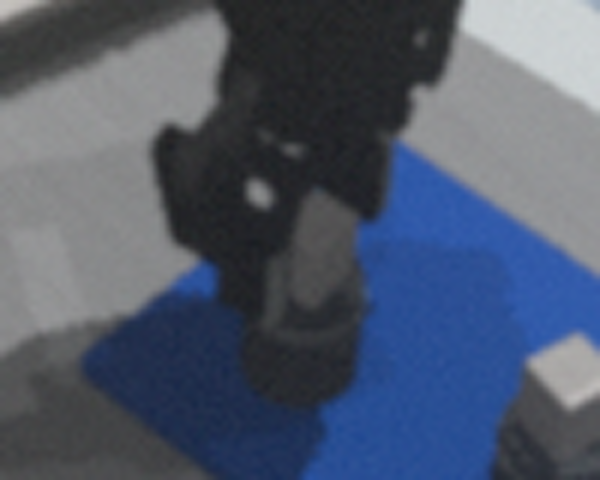

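Call:
servo_tool(commands=[{"travel": [-0.02,-0.07,-0.08],"delta_rot": [0,0,0],"fingers": 110},{"travel": [0,0,0],"delta_rot": [0,0,0],"fingers": 255},{"travel": [0,0,0],"delta_rot": [0,0,0],"fingers": 255},{"travel": [0,0,0],"delta_rot": [0,0,0],"fingers": 255},{"travel": [0,0,0],"delta_rot": [0,0,0],"fingers": 255}])

```text
time_s: 3.9
position: [0.5307, -0.1092, 0.0611]
tool_rot: [[-0.225, 0.974, 0.007], [0.974, 0.225, -0.002], [-0.004, 0.007, -1.0]]
ft_force: [0.3, -0.9, -3.5]
grip_width: 0.0209
```

```bash
python3 go.py 529.4 -107.5 58 12.8
```

```text
t 3.9 travel units [-0.044  0.056 -0.105] rot units [ 0.023  0.07  -0.03 ] F [ 0.3 -0.9 -3.5] M [-0.01 -0.03 -0.01] w 20.87 pos [ 530.71 -109.19   61.14] q [-24.  31.  90.   0.  58. -37.]
```

Call:
servo_tool(commands=[{"travel": [0,0,0.6],"delta_rot": [0,0,0],"fingers": 255},{"travel": [0,0,0.9],"delta_rot": [0,0,0],"fingers": 255},{"travel": [-0.05,0.5,0.9],"delta_rot": [0,0.1,0.1],"fingers": 255},{"travel": [-0.08,0.8,0.8],"delta_rot": [0,0,0.1],"fingers": 255},{"travel": [-0.08,0.8,0.6],"delta_rot": [0,0,0.1],"fingers": 255},{"travel": [-0.08,0.8,0.3],"delta_rot": [0,0,0.1],"fingers": 255},{"travel": [-0.08,0.8,0.1],"delta_rot": [0,0,0.1],"fingers": 255},{"travel": [-0.08,0.8,0],"delta_rot": [0,0,0.1],"fingers": 255}])

```text
time_s: 4.7
position: [0.5139, 0.0289, 0.1889]
tool_rot: [[-0.283, 0.959, -0.011], [0.959, 0.283, 0.0], [0.004, -0.011, -1.0]]
ft_force: [0.4, 0.0, -3.6]
grip_width: 0.0212
```

Call:
servo_tool(commands=[{"travel": [-0.08,0.8,0],"delta_rot": [0,0,0.1],"fingers": 255},{"travel": [-0.08,0.8,0],"delta_rot": [0,0,0.1],"fingers": 255},{"travel": [-0.08,0.8,0],"delta_rot": [0,0,0.1],"fingers": 255},{"travel": [-0.08,0.8,0],"delta_rot": [0,0,0.1],"fingers": 255},{"travel": [-0.08,0.8,0],"delta_rot": [0,0,0.1],"fingers": 255},{"travel": [-0.08,0.8,0],"delta_rot": [0,0,0],"fingers": 255},{"travel": [-0.08,0.8,0],"delta_rot": [0,0,0],"fingers": 255},{"travel": [0,0,0],"delta_rot": [0,0,0],"fingers": 255}])

```text
time_s: 5.5
position: [0.4924, 0.2063, 0.1858]
tool_rot: [[-0.337, 0.941, -0.02], [0.941, 0.338, 0.0], [0.007, -0.019, -1.0]]
ft_force: [0.1, -0.4, -3.4]
grip_width: 0.0206
```

```bash
python3 go.py 501.8 223 175 19
```

```text
t 5.5 travel units [ 0.315  0.557 -0.36 ] rot units [-0.002 -0.19  -0.121] F [ 0.1 -0.4 -3.4] M [-0.06 -0.07  0.06] w 20.6 pos [492.35 206.28 185.81] q [ 10.  23.  81.   0.  78. -10.]
```

Call:
servo_tool(commands=[{"travel": [0.32,0.56,-0.36],"delta_rot": [0,-0.19,-0.12],"fingers": 255},{"travel": [0,0,0],"delta_rot": [0,0,0],"fingers": 255}])

```text
time_s: 5.7
position: [0.5017, 0.2233, 0.174]
tool_rot: [[-0.326, 0.945, -0.001], [0.945, 0.326, -0.001], [-0.0, -0.001, -1.0]]
ft_force: [0.2, -1.0, -3.8]
grip_width: 0.0206
```

```bash
python3 go.py 501.8 223 175 19; python3 - <<'E'
from h import *
for n in("side","top"):
    i=get_image(n)[:,:,::-1];cv2.imwrite(f"pics/{n}_r2.png",i);u=proj(n,[.502,.223,.13])[0].astype(int)
    cv2.imwrite(f"pics/{n}2.png",cv2.resize(i[u[1]-40:u[1]+40,u[0]-50:u[0]+50],None,fx=6,fy=6,interpolation=cv2.INTER_CUBIC))
E
```

```text
t 5.7 travel units [ 0.005 -0.01   0.032] rot units [ 0.006 -0.01  -0.006] F [ 0.2 -1.  -3.8] M [ 0.01 -0.04  0.  ] w 20.58 pos [501.65 223.29 174.03] q [12. 24. 80. -0. 76. -7.]
```

View pics/side2.png

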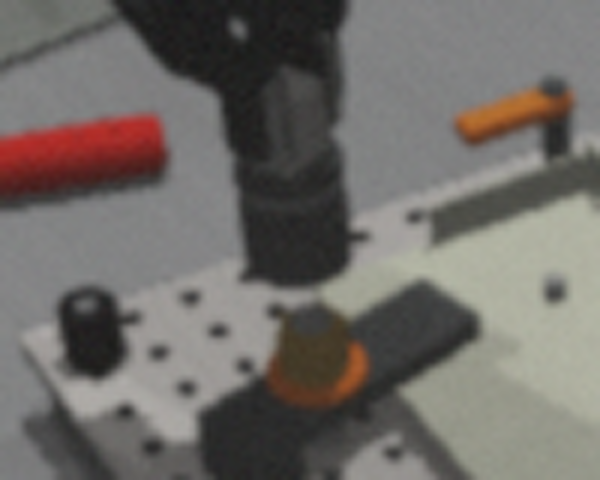

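View pics/top2.png

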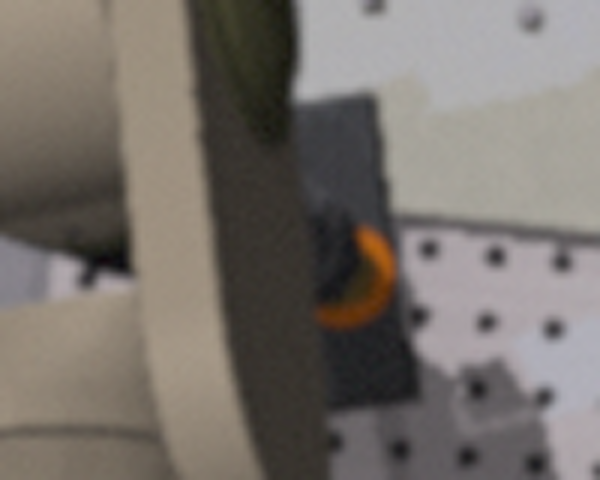

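```bash
cat > cyl.py <<'E'
from h import *
import sys
i=cv2.imread(sys.argv[1]).astype(float).mean(2);x,y,zb=[float(v)/1e3 for v in sys.argv[2:5]]
a=np.linspace(0,2*np.pi,90)
for h in (.012,.02,.028):
    P=proj("side",np.c_[x+.019*np.cos(a),y+.019*np.sin(a),np.full(90,zb+h)])
    l,r=P[P[:,0].argmin()],P[P[:,0].argmax()];v=int(round((l[1]+r[1])/2))
    row=i[v-1:v+2].mean(0);
    def edge(u0):
        us=np.arange(int(u0)-5,int(u0)+7);g=np.gradient(row)[us];w=np.abs(g);w[w<w.max()*.3]=0;return (us*w).sum()/w.sum()
    el,er=edge(l[0]),edge(r[0])
    s=np.linalg.norm(np.array([x,y,zb])-C["side"]["position"])/511*1e3
    print(h,"pred",l[0].round(2),r[0].round(2),"meas",round(el,2),round(er,2),"offset mm along image-x",round(((el+er)-(l[0]+r[0]))/2*s,2))
E
python3 cyl.py pics/side_r2.png 501.7 223.3 125; python3 -c "
from h import *;print(C['side']['rotation'][:,0])"
```

```text
0.012 pred 238.62 256.64 meas 237.93 257.15 offset mm along image-x -0.19
0.02 pred 238.19 256.31 meas 237.25 255.88 offset mm along image-x -1.49
0.028 pred 237.76 255.98 meas 237.15 255.14 offset mm along image-x -1.58
[ 7.82054275e-01 -6.23210281e-01 -2.40139436e-04]
```

Call:
servo_tool(commands=[{"travel": [0,0,-0.5],"delta_rot": [0,0,0],"fingers": 255},{"travel": [0,0,-0.3],"delta_rot": [0,0,0],"fingers": 255},{"travel": [0,0,-0.1],"delta_rot": [0,0,0],"fingers": 255},{"travel": [0,0,-0.1],"delta_rot": [0,0,0],"fingers": 255},{"travel": [0,0,-0.1],"delta_rot": [0,0,0],"fingers": 255}])

```text
time_s: 6.3
position: [0.5025, 0.2191, 0.143]
tool_rot: [[-0.323, 0.946, 0.002], [0.946, 0.323, -0.001], [-0.002, 0.001, -1.0]]
ft_force: [-1.0, -1.7, 5.0]
grip_width: 0.021
```

```bash
python3 go.py 501.8 223 123 19
```

```text
t 6.3 travel units [-0.024  0.13  -0.666] rot units [0.014 0.017 0.023] F [-1.  -1.7  5. ] M [-0.21  0.06 -0.06] w 20.96 pos [502.51 219.11 142.97] q [11. 26. 83. -0. 71. -8.]
```

Call:
servo_tool(commands=[{"travel": [0,0,0.25],"delta_rot": [0,0,0],"fingers": 255},{"travel": [-0.02,0.14,0],"delta_rot": [0,0,0],"fingers": 255}])

```text
time_s: 6.5
position: [0.5022, 0.223, 0.1514]
tool_rot: [[-0.323, 0.947, 0.002], [0.947, 0.323, -0.001], [-0.002, 0.002, -1.0]]
ft_force: [0.3, 0.1, -2.6]
grip_width: 0.0212
```

```bash
python3 go.py 501.8 223 123 19
```

```text
t 6.5 travel units [-0.015 -0.001 -0.947] rot units [0.013 0.022 0.03 ] F [ 0.3  0.1 -2.6] M [ 0.01  0.03 -0.01] w 21.18 pos [502.24 223.04 151.42] q [12. 26. 82. -0. 72. -7.]
```

Call:
servo_tool(commands=[{"travel": [-0.01,0,-0.1],"delta_rot": [0,0,0],"fingers": 255},{"travel": [0,0,-0.1],"delta_rot": [0,0,0],"fingers": 255}])

```text
time_s: 6.7
position: [0.5021, 0.2238, 0.146]
tool_rot: [[-0.323, 0.946, 0.004], [0.946, 0.323, -0.001], [-0.002, 0.004, -1.0]]
ft_force: [0.0, 1.0, -3.5]
grip_width: 0.0206
```

```bash
python3 go.py 501.8 223 123 19
```

```text
t 6.7 travel units [-0.01  -0.026 -0.768] rot units [0.008 0.041 0.024] F [ 0.   1.  -3.5] M [-0.01 -0.02 -0.  ] w 20.58 pos [502.11 223.77 146.04] q [12. 26. 82. -0. 71. -7.]
```

Call:
servo_tool(commands=[{"travel": [-0.01,-0.02,-0.1],"delta_rot": [0,0.04,0],"fingers": 255},{"travel": [0,0,-0.12],"delta_rot": [0,0,0],"fingers": 255}])

```text
time_s: 6.9
position: [0.5019, 0.2233, 0.139]
tool_rot: [[-0.324, 0.946, 0.0], [0.946, 0.324, -0.001], [-0.001, 0.0, -1.0]]
ft_force: [0.4, 0.8, -2.8]
grip_width: 0.0205
```

```bash
python3 go.py 501.8 223 123 19
```

```text
t 6.9 travel units [-0.002 -0.01  -0.532] rot units [0.007 0.003 0.02 ] F [ 0.4  0.8 -2.8] M [ 0.   -0.25  0.02] w 20.52 pos [501.86 223.3  138.97] q [12. 27. 83. -0. 71. -7.]
```

Call:
servo_tool(commands=[{"travel": [0,-0.01,-0.12],"delta_rot": [0,0,0],"fingers": 255},{"travel": [0,0,-0.12],"delta_rot": [0,0,0],"fingers": 255}])

```text
time_s: 7.1
position: [0.502, 0.223, 0.131]
tool_rot: [[-0.323, 0.946, 0.0], [0.946, 0.323, -0.001], [-0.001, 0.0, -1.0]]
ft_force: [0.2, 0.1, -3.7]
grip_width: 0.0208
```

```bash
python3 go.py 501.8 223 123 19
```

```text
t 7.1 travel units [-0.007  0.001 -0.266] rot units [0.006 0.004 0.021] F [ 0.2  0.1 -3.7] M [ 0.05 -0.05  0.03] w 20.83 pos [502.01 222.96 130.99] q [12. 27. 84. -0. 69. -7.]
```

Call:
servo_tool(commands=[{"travel": [0,0,-0.12],"delta_rot": [0,0,0],"fingers": 255},{"travel": [0,0,-0.1],"delta_rot": [0,0,0],"fingers": 255},{"travel": [0,0,-0.06],"delta_rot": [0,0,0],"fingers": 255}], squeeze=90)

```text
time_s: 7.4
position: [0.5022, 0.223, 0.1231]
tool_rot: [[-0.324, 0.946, 0.001], [0.946, 0.324, -0.001], [-0.001, 0.001, -1.0]]
ft_force: [-8.1, -1.9, 27.9]
grip_width: 0.0202
```

```bash
python3 go.py 501.8 223 123 19
```

```text
t 7.4 travel units [-0.012  0.001 -0.004] rot units [0.005 0.012 0.021] F [-8.1 -1.9 27.9] M [-0.45  1.56 -0.01] w 20.17 pos [502.17 222.98 123.11] q [12. 28. 84. -0. 68. -7.]
```

Call:
servo_tool(commands=[{"travel": [-0.01,0,-0.02],"delta_rot": [0,0,0],"fingers": 255},{"travel": [0,0,-0.02],"delta_rot": [0,0,0],"fingers": 255}])

```text
time_s: 7.6
position: [0.502, 0.223, 0.1232]
tool_rot: [[-0.324, 0.946, 0.003], [0.946, 0.324, -0.001], [-0.002, 0.003, -1.0]]
ft_force: [-1.6, -0.2, 3.9]
grip_width: 0.0205
```

```bash
python3 go.py 501.8 223 123 19; python3 - <<'E'
from h import *
for n in("side","top"):
    i=get_image(n)[:,:,::-1];cv2.imwrite(f"pics/{n}_r3.png",i);u=proj(n,[.502,.223,.1])[0].astype(int)
    cv2.imwrite(f"pics/{n}3.png",cv2.resize(i[u[1]-40:u[1]+40,u[0]-50:u[0]+50],None,fx=6,fy=6,interpolation=cv2.INTER_CUBIC))
E
python3 go.py 501.8 223 123 19;python3 cyl.py pics/side_r3.png 501.8 224.7 74
```

```text
t 7.6 travel units [-0.006  0.001 -0.008] rot units [0.005 0.028 0.018] F [-1.6 -0.2  3.9] M [-0.16  0.35  0.02] w 20.53 pos [501.97 222.96 123.24] q [12. 28. 84. -0. 68. -7.]
t 7.7 travel units [-0.007  0.002 -0.008] rot units [0.005 0.028 0.019] F [-2.5 -1.5  6.9] M [-0.17  0.41 -0.01] w 19.93 pos [502.   222.95 123.23] q [12. 28. 84. -0. 68. -7.]
0.012 pred 240.94 258.35 meas 239.48 259.08 offset mm along image-x -0.81
0.02 pred 240.54 258.04 meas 240.18 256.93 offset mm along image-x -1.65
0.028 pred 240.13 257.72 meas 239.95 258.98 offset mm along image-x 1.21
```

View pics/side3.png

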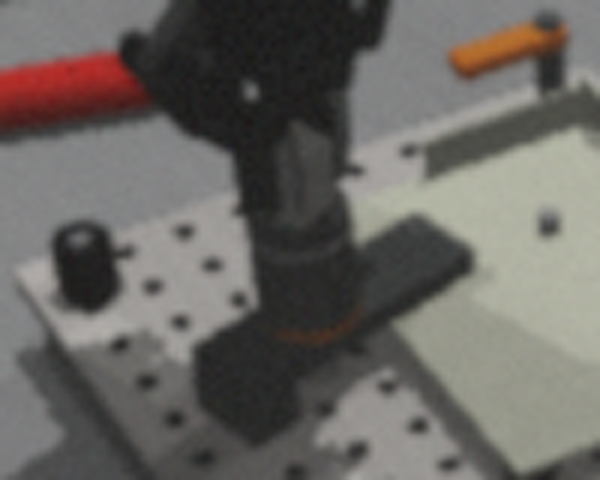

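View pics/top_r3.png

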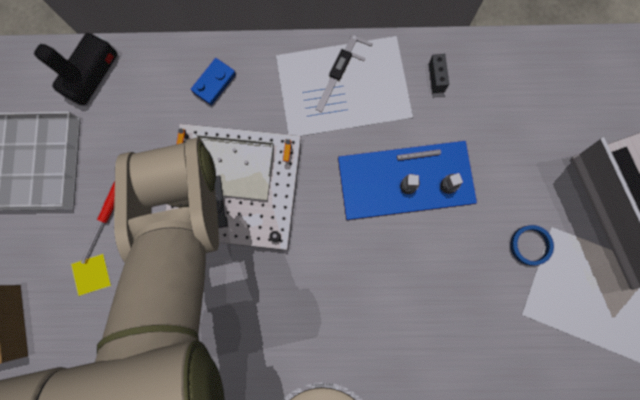

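Call:
servo_tool(commands=[{"travel": [0,0,-0.04],"delta_rot": [0,0,0],"fingers": 255},{"travel": [0,0,-0.04],"delta_rot": [0,0,0],"fingers": 255}])

```text
time_s: 7.9
position: [0.502, 0.223, 0.1232]
tool_rot: [[-0.324, 0.946, 0.004], [0.946, 0.324, -0.001], [-0.002, 0.004, -1.0]]
ft_force: [-4.7, -1.2, 13.0]
grip_width: 0.0199
```

```bash
python3 go.py 501.8 223 123 19
```

```text
t 7.9 travel units [-0.006  0.001 -0.005] rot units [0.005 0.043 0.016] F [-4.7 -1.2 13. ] M [-0.39  0.98 -0.02] w 19.87 pos [501.97 222.96 123.16] q [12. 28. 84. -0. 68. -7.]
```

```bash
python3 -c "
from rig import *
print(close_job())"
```

```text
the job is handed in; nothing more can be done
None
```

The first socket I tried, the one nearest the fixture, fits the nut. I handed the job in at 7.9 s with it seated on the orange collar and still held in the gripper. It never had to go back on the tray.

- **First attempt at the nut:** this touched lightly (about 5 N) because the arm had drifted about 4 mm in y. I lifted, re-centred and it went on freely.
- **Seating:** the socket's mouth passed the 18–23 mm height where a narrow socket would stop, with no contact force. It came to a firm stop with the TCP at z = 123.2 mm, against 123.1 mm predicted for resting on the collar. It did not move under repeated pushes of up to 28 N.
- **Final state:** the push was about 13 N down, and the grip was set at 90 N with an opening of 19.9 mm. The side picture shows only a thin orange rim of the collar below the socket.
- **Bystanders:** the top picture shows the other two sockets, the steel bar and one standoff in place. The arm hid the other standoff, but the side picture shows it standing.
- **Check that disagreed:** the camera check of the seated socket's centre scattered between −1.7 and +1.2 mm because its edges were dark against the strap. I went by the force and height readings instead.

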